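# Cap the vial, then slide it to the viewing notch

### The job

Cap the vial that stands under the hand press: pull the press lever all the way down and ease it back up slowly, without letting it fly back. Then take the slide by its square grip post and slide it along the rail, away from the press, until you feel its ball click into the notch, without running on past the notch, and finish while still holding the post between the fingers there. Leave the bottle, the beaker and the jar alone.

Things in the scene. Friction and masses are not known exactly. Their poses are not given: they have to be found in the camera images.
- press: White C-shaped hand press with a slide rail. Origin: on the bench under the middle of its base (150 x 440 mm, 20 mm thick). Its axes: x across the rail (away from the robot at yaw 0), y along the rail, z up. The head overhangs the +y end of the rail: x -30 to 30, y 80 to 215 mm, 170 to 235 mm above the bench; the column is below its +y end.
- lever_pivot (a point): Pivot of the lever on the near face of the press head: press frame x -30, y 100, z 205 mm. Its axis lies along the press y.
- lever_grip (a point): Centre of the lever's black grip, a bar 85 mm long, 22 mm wide (along the press y) and 18 mm thick, 125 mm from the pivot. The lever points to -x of the press and swings in the vertical x-z plane; raised, it slopes up by 0.61 rad above level.
- lever (a joint): Lever angle q: 0 raised (rest), 0.87 rad fully down on its stop. The grip is 125*cos(0.61-q) mm to -x of the pivot and 125*sin(0.61-q) mm above it. A spring pushes back with about 4 N at the grip when raised, 16 N at the bottom, 1 to 2 N more while it is moved down. Let go while down, it flies back up.
- stopper (a joint): How far the metal-topped stopper has been pushed into the vial: 0 standing 7 mm proud, about 0.006 m pushed home by a full stroke of the lever. It moves only in the last third of the stroke and stays where it is pushed.
- slide: Aluminium slide on the rail, 56 x 190 mm plate, top 48 mm above the bench, carrying a glass vial (23 mm thick; stopper top 129 mm above the bench). Origin under the vial, 36 mm above the bench. Starts with the vial under the press ram; it moves only to -y of the press, 155 mm at most, against 1.5 N of friction. A sprung ball sits under it right below the grip post.
- slide_grip (a point): Centre of the upright square grip post on the slide, 20 x 20 mm, upper end 16 mm above this point and the plate 34 mm below it; 130 mm to -y of the vial. A sprung ball sits under the slide right below the post. There is most room for a gripper that closes across the rail (along the press x).
- notch: Notch: valley between two low dark ridges across the rail (3 mm high, 13 mm apart). Origin in the valley, on the rail top, 34 mm above the bench; axes as the press. It lies 40 to 110 mm to -y of the post's start. The ball is in it when the post's centre has the same y along the rail. From 13 mm before it the ball climbs a ridge (about 9 N); from 5 mm before, the slide is pulled in (3 to 5 N).
- amber_bottle: Brown bottle 60 mm thick, 130 mm tall, a bystander on the bench. Origin: centre of its underside.
- beaker: Empty glass beaker 70 mm wide, 90 mm tall, a bystander on the bench. Origin: centre of its underside.
- jar: Glass jar with a metal lid, 70 mm wide, 100 mm tall, a bystander on the bench. Origin: centre of its underside.

How it is judged:
On the way, in this order (a step that is already met when the one before it is completed fails the run):
1. the lever is pulled down and the stopper pushed home (value of joint stopper above 0.0045 m and value of joint lever above 0.78 rad), for 0.1 s.
2. the lever is back up (value of joint lever below 0.08 rad), for 0.2 s.
3. the slide's ball is in the notch (y of slide_grip in the frame of notch between -0.0025 and 0.0025 m), for 0.2 s.
At the end, for the whole second after the job is handed in: The slide rests with its ball in the notch (post within 2.5 mm of the notch along the rail), held by the fingers (more than 2 N, the post between them: grasp point within 18 mm of its centre, seen from above), the lever fully up (within 0.08 rad) and the stopper pushed home (at least 4.5 mm) (all of step 3 and linear speed of slide below 0.01 m/s and contact force between the fingers and slide above 2 N and value of joint stopper above 0.0045 m and value of joint lever below 0.08 rad and horizontal distance between the grasp point and slide_grip below 0.018 m); the arm keeps its last pose, push and grip.
It fails at once if the lever flies back (faster than 2 rad/s, about 0.25 m/s at the grip) (velocity of joint lever below -2 rad/s).
It fails at once if the slide is run past the notch (more than 10 mm beyond it) (y of slide_grip in the frame of notch below -0.01 m).
It fails at once if a bystander is disturbed (moved 30 mm) (distance of any of amber_bottle, beaker, jar from where it was at the start of the episode above 0.03 m).
It also fails if it takes over 64 s, if anything falls off the work surface, if the arm or the gripper's body presses on something with over 40 N, if the wrist force passes 120 N, or if a joint passes its speed limit or range.

### The arm

A 6-joint arm with a two-finger parallel gripper is mounted at the origin on the work surface. World frame = base frame: x ahead of the robot, y to its left, z up, the work surface at z = 0. Lengths are in m, angles in rad, forces in N, time in s.
With the tool pointing down it reaches from about 0.3 to 0.825 m from the base axis. Payload 5.4 kg.
Tool frame: the origin (TCP) lies at the very end of the fingers, on their centre line; the grasp point (between the pads) lies 19 mm behind it (bot.grasp_offset is the distance from the TCP to the grasp point, in m); y points along the fingers, z is the direction in which the jaws open and shut, and the axes are right-handed (so a half turn about y gives the same grasp; the last joint's range is limited). The gripper opens to 92 mm and grips with 3 to 60 N. Pads are 20 mm wide; open, the fingers measure 128 mm over their backs; the gripper's body (75 mm by 189 mm) begins 69 mm behind the grasp point.
Start: joints at [-1.333, 0.158, 1.597, -0, 1.386, -0.21], TCP at [0.249, -0.518, 0.215] pointing down, gripper open.
Joint ranges: [-2.91, 2.91], [-0.94, 2.29], [0.18, 2.7], [-1.29, 4.43], [0.17, 2.64], [-3, 3]. Speed limits (rad/s): [2.57, 2.57, 3.14, 3.14, 3.14, 3.14].

### API

Orientations are given as a 3x3 rotation matrix whose columns are the frame's x, y, z axes.
In Python, from rig import bot, optics gives the robot as it stands.
- The arm moves only by the shell command python3 -m jog 'ROWS' [OPENING] [FORCE]. ROWS is JSON, a list that holds one entry, the list of rows, each a list of 6 numbers: the shift along the tool's x, y, z in m, then the turn, a rotation vector about the tool's x, y, z in degrees. A call has 1 to 8 rows; each row shifts and turns the pose as measured when the row begins, along the tool's axes as they then stand; what a row does not reach is not made up. A row lasts 1/10 s, in which the tool goes at most 50 mm and 8.59 degrees, less where a joint would pass 70% of its speed; a pose out of reach is approached as far as the arm can. A call with a gripper value outside its range is refused whole. OPENING is the closure, from 0 (fully open) to 1 (shut), set as the call begins (- or left out, the last holds). The fingers move at their own pace and stop on an object; FORCE is the grip in N (left out, the last holds). Time passes only in rows, so rows that do not move let the fingers close. It gives the time, the measured TCP pose, the force and the opening at its end, in the units of the state.
- bot.sense(): the state, without advancing time (a new reading comes with each control period).
- optics.grab_frame(name): name is "scene" or "top" or "wrist"; returns a dict with "pixels" (384x512x3 uint8, red, green, blue), "intrinsics" (3x3 intrinsics, pixels), "k1" (the pictures are not rectified: a ray, as slopes to the right and down, at radius r is drawn at 1 + k1 r^2 times it, then the intrinsics apply), "position" and "rotation" of the camera in the world; the wrist camera has in their place "hand_eye" (4x4, takes a point from camera to tool coordinates, whose origin is the TCP and whose axes are the tool frame's). Camera axes: x right, y up, looking along -z (the intrinsics and any distortion apply to the point x, -y, -z); pixel columns grow to the right and rows downward; lengths in m; the calibration is good to about 2 mm. A picture is of the moment at which its call begins: read the wrist's pose just before it. There is no depth.
- bot.close_job(): hands the job in, once; it reports no verdict.
The state is a dict: "time_s": time; "q": joint angles; "joint_velocities": joint speeds; "joint_torque": joint torques, N m; "eef_pos": TCP position; "tcp_rot": TCP orientation; "wrist_force": force on the tool from outside, world axes, zero at the start; "moment": the same for the moment, N m; "gripper_width": finger opening in m.
Only numpy, scipy, OpenCV 4.12 (cv2) and the standard library are available. Lean on these libraries where they do the work, as an engineer would, in place of code of your own. Each camera call takes 0.05 s, during which the arm holds its last target.

## Working session

There is one attempt and no reset: what is moved stays moved. The work goes in short steps, Python scripts to look and compute and a shell command to move; the robot and the scene stay as the last step left them, time stands still between calls to the robot, and variables do not carry over. Pictures are saved under pics/ and viewed, and the job is handed in when it is done.

```bash
mkdir -p pics; ls
python3 - <<'E'
from rig import bot, optics
import cv2
s=bot.sense()
for k,v in s.items(): print(k,v)
for n in ("scene","top","wrist"):
    f=optics.grab_frame(n)
    cv2.imwrite(f"pics/{n}0.png",f["pixels"][:,:,::-1])
    print(n,{k:v for k,v in f.items() if k!="pixels"})
E
```

```text
pics
time_s 0.0
q [-1.33313965e+00  1.59073924e-01  1.59818383e+00  1.17203404e-05
  1.38621011e+00 -2.10079547e-01]
joint_velocities [ 0.00186971  0.00037819 -0.00015214  0.00036624  0.00090168  0.00060936]
joint_torque [-4.62745284e-04 -3.85575771e+01 -3.22103691e+01  7.02866307e-02
  3.78718728e-02 -1.56870769e-04]
eef_pos [ 0.24877999 -0.51771575  0.21362919]
tcp_rot [[-9.01430480e-01 -4.30276771e-04  4.32923671e-01]
 [-4.32923698e-01  1.82522005e-03 -9.01428722e-01]
 [-4.02317125e-04 -9.99998242e-01 -1.83158600e-03]]
wrist_force [0.23896666 0.04814381 0.6640756 ]
moment [ 0.00517629 -0.01365105 -0.00766534]
gripper_width 0.09175983074624273
scene {'intrinsics': array([[394.54624682,   0.        , 256.03998344],
       [  0.        , 394.54624682, 188.77091259],
       [  0.        ,   0.        ,   1.        ]]), 'k1': 0.008604824180441997, 'position': array([ 1.24990357, -0.71670213,  1.15422402]), 'rotation': array([[ 0.72580958, -0.47968862,  0.49305099],
       [ 0.68789046,  0.50891281, -0.51750794],
       [-0.00267729,  0.71477729,  0.69934702]])}
top {'intrinsics': array
[... 254 characters left out ...]
ay([[-0.00442312,  0.99266679, -0.12080182],
       [-0.99983814, -0.00649682, -0.01677769],
       [-0.01743948,  0.12070806,  0.99253485]])}
wrist {'intrinsics': array([[270.9212941 ,   0.        , 253.30573284],
       [  0.        , 270.9212941 , 190.22566662],
       [  0.        ,   0.        ,   1.        ]]), 'k1': -0.05548871034696489, 'hand_eye': array([[-2.63435888e-04, -9.66547982e-01, -2.56485728e-01,
        -7.17744884e-02],
       [ 4.75122088e-04,  2.56485587e-01, -9.66547939e-01,
        -1.69569495e-01],
       [ 9.99999852e-01, -3.76485449e-04,  3.91660788e-04,
         3.45747926e-04],
       [ 0.00000000e+00,  0.00000000e+00,  0.00000000e+00,
         1.00000000e+00]])}
```

View pics/scene0.png

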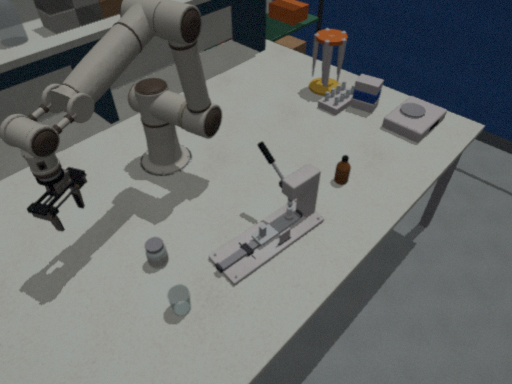

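View pics/top0.png

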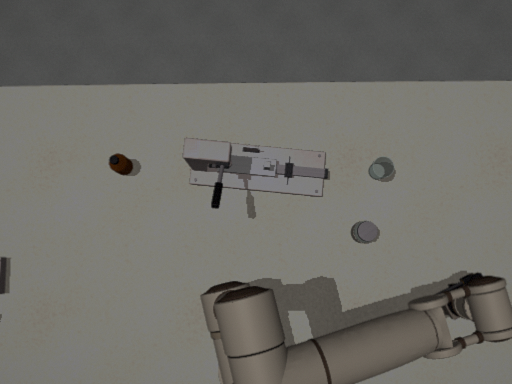

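View pics/wrist0.png

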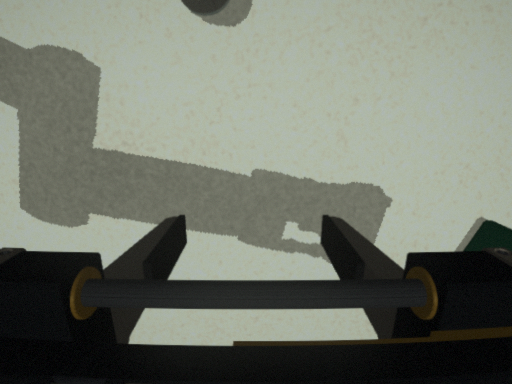

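The top view shows the press at cols 185–326, rows 138–196, with the lever grip near (217,195). The notch ridges are the dark band near (289,170) and the post is near (267,166). The beaker is at (378,170), the jar at (365,232) and the bottle at (121,164). I'll zoom in and write the ray helpers.

```bash
cat > h.py <<'E'
import numpy as np, cv2
from rig import bot, optics
def cam(f,s=None):
    if "position" in f: return np.array(f["position"]),np.array(f["rotation"])
    H=np.array(f["hand_eye"]); R=np.array(s["tcp_rot"]); 
    return np.array(s["eef_pos"])+R@H[:3,3], R@H[:3,:3]
def ray(f,u,v,s=None):
    K=f["intrinsics"]; a=np.array([(u-K[0,2])/K[0,0],(v-K[1,2])/K[1,1]]); b=a.copy()
    for _ in range(20): b=a/(1+f["k1"]*(b@b))
    p,R=cam(f,s); d=R@np.array([b[0],-b[1],-1]); return p,d/np.linalg.norm(d)
def plane(f,u,v,z,s=None):
    p,d=ray(f,u,v,s); return p+d*(z-p[2])/d[2]
def tri(*rays):
    A=np.zeros((3,3));b=np.zeros(3)
    for p,d in rays:
        M=np.eye(3)-np.outer(d,d);A+=M;b+=M@p
    x=np.linalg.solve(A,b); return x,[np.linalg.norm((np.eye(3)-np.outer(d,d))@(x-p)) for p,d in rays]
def proj(f,X,s=None):
    p,R=cam(f,s); c=R.T@(np.asarray(X)-p); b=np.array([c[0]/-c[2],-c[1]/-c[2]]); b=b*(1+f["k1"]*(b@b))
    K=f["intrinsics"]; return K[0,0]*b[0]+K[0,2],K[1,1]*b[1]+K[1,2]
E
python3 - <<'E'
from h import *
f=optics.grab_frame("top"); g=optics.grab_frame("scene")
import pickle; pickle.dump((f,g),open("fg.pkl","wb"))
c=f["pixels"][125:210,170:340][:,:,::-1]; cv2.imwrite("pics/topz.png",cv2.resize(c,None,fx=4.7,fy=4.7,interpolation=cv2.INTER_CUBIC))
c=g["pixels"][130:285,200:335][:,:,::-1]; cv2.imwrite("pics/scz.png",cv2.resize(c,None,fx=3.8,fy=3.8,interpolation=cv2.INTER_CUBIC))
E
```

```text
(no output)
```

View pics/topz.png

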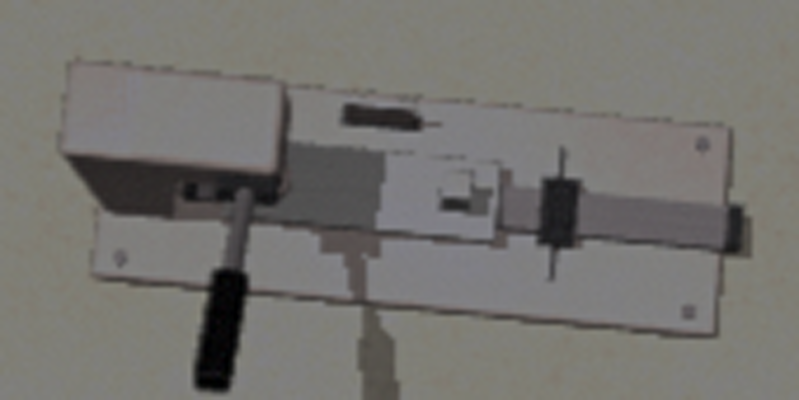

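View pics/scz.png

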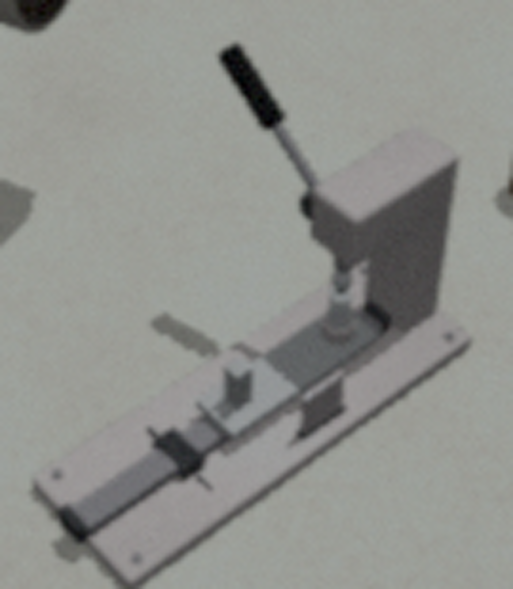

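Run:
```python
from h import *
import pickle; f,g=pickle.load(open("fg.pkl","rb"))
T=lambda u,v,z: plane(f,170+(u-.0)/4.7-.4,125+v/4.7-.4,z)
S=lambda u,v,z: plane(g,200+u/3.8-.4,130+v/3.8-.4,z)
NL=T(92,277,.02);NR=T(716,335,.02);FR=T(731,127,.02)
print(NL,NR,FR,np.linalg.norm(NL-NR),np.linalg.norm(NR-FR))
y=(NL-NR)[:2];y/=np.linalg.norm(y);x=np.array([y[1],-y[0]])
print("yaw from long",np.arctan2(x[1],x[0]), "short",np.arctan2(*(FR-NR)[[1,0]]))
c=(NL+FR)/2; print("centre top",c)
a=S(38,486,.02);b=S(135,585,.02);d=S(470,340,.02); print("scene",a,b,d,np.linalg.norm(a-b),np.linalg.norm(b-d),"c",(a+d)/2)
# note NL-FR diag, NR corner; a= -y near, b=-y far, d=+y far
H=[T(68,62,.235),T(285,82,.235),T(275,172,.235),T(62,152,.235)]
for h in H: 
    e=(h-c)[:2]; print("head",e@x,e@y)
H=[S(352,222,.235),S(458,158,.235),S(418,128,.235)]
for h in H:
    e=(h-(a+d)/2)[:2]; print("headS",e@x,e@y)
for n,p in (("notch",T(560,212,.036)),("notchS",S(180,453,.036)),("post",T(459,186,.098)),("postS",S(238,372,.098))):
    e=(p-c)[:2]; print(n,p,e@x,e@y)
c4,d1=ray(f,170+220/4.7,125+330/4.7),ray(g,200+251/3.8,130+86/3.8)
t,r=tri(c4,d1); e=(t-c)[:2];print("grip",t,r,e@x,e@y, "expect",-30-125*np.cos(.61),100,205+125*np.sin(.61))
for n,u,v,z in (("jar",365,230,.1),("beak",379,169,.09),("bot",117,160,.13)): print(n,plane(f,u,v,z))
```

```text
[0.59646829 0.20113643 0.02      ] [ 0.55263587 -0.23512141  0.02      ] [ 0.70014749 -0.24911742  0.02      ] 0.4384543149550749 0.14817411023725405
yaw from long -0.10013759414123673 short -0.09459755373615653
centre top [ 0.64830789 -0.0239905   0.02      ]
scene [ 0.5682197  -0.23744281  0.02      ] [ 0.70763484 -0.24926936  0.02      ] [0.75010391 0.17848908 0.02      ] 0.13991587010737455 0.42986149539066165 c [ 0.6591618  -0.02947687  0.02      ]
head 0.029255361092246964 0.21523473832098275
head 0.028935012472700427 0.08127303621340816
head -0.027264831691974783 0.08174304238653587
head -0.026900490211722323 0.21260183672469277
headS 0.020105268957736573 0.08082601631156482
headS 0.023748868697703783 0.21339671146994166
headS -0.029536404892392076 0.216336206225155
notch [ 0.63754218 -0.12667183  0.036     ] -0.0004466850245576086 -0.10324319327836333
notchS [ 0.6454865  -0.12956564  0.036     ] 0.007747124331576081 -0.10532830933195224
post [ 0.6450178  -0.05514618  0.098     ] -0.0001589623118372391 -0.03132851428317107
postS [ 0.65341537 -0.06013468  0.098     ] 0.008695239395094366 -0.03545251936900399
grip [0.5281994  0.09024395 0.27304681] [np.float64(0.0016549315474354562), np.float64(0.00165493154743542)] -0.13092684958817197 0.10165489937865926 expect -132.45600223068493 100 276.60843251256017
jar [ 0.43672938 -0.35410067  0.1       ]
beak [ 0.62853345 -0.40681576  0.09      ]
bot [0.65597226 0.41104783 0.13      ]
```

Top-view fits agree with the given sizes: base 438 x 148 mm, head at y 81..214 mm, and the triangulated lever grip within 4 mm of the expected point. I'm taking the press at (0.648, -0.024) with yaw -0.099. First move: rise, turn the jaws along press x, and close the fingers.

```bash
python3 -m jog '[[[0,-0.03,0,0,-8.4,0],[0,-0.03,0,0,-8.4,0],[0,-0.03,0,0,-8.4,0],[0,-0.02,0,0,-8.4,0],[0,-0.02,0,0,-8.4,0],[0,0,0,0,-8.4,0],[0,0,0,0,-8.4,0],[0,0,0,0,0,0]]]' 1 30
cat > st.py <<'E'
from h import *
import sys
s=bot.sense(); C=np.array([.6483,-.024,0]); a=-.099
X=np.array([np.cos(a),np.sin(a),0]);Y=np.array([-np.sin(a),np.cos(a),0])
P=np.array(s["eef_pos"]); R=np.array(s["tcp_rot"]); e=P-C
print("t",s["time_s"],"press xyz",e@X,e@Y,e[2],"F",np.round([s["wrist_force"]@X,s["wrist_force"]@Y,s["wrist_force"][2]],1),"w",s["gripper_width"])
# desired R
z=X;y=np.array([0,0,-1.]);D=np.c_[np.cross(y,z),y,z]
from scipy.spatial.transform import Rotation as Ro
print("rotvec tool deg",np.round(np.degrees(Ro.from_matrix(R.T@D).as_rotvec()),2))
if len(sys.argv)>3:
    g=C+X*float(sys.argv[1])+Y*float(sys.argv[2])+np.array([0,0,float(sys.argv[3])])
    print("shift tool",np.round(R.T@(g-P),4))
E
python3 st.py -.136 .1 .32
```

```text
time_s: 1.05
eef_pos: [0.2487, -0.5171, 0.3477]
tcp_rot: [[-0.07, -0.001, 0.998], [-0.998, 0.005, -0.07], [-0.005, -1.0, -0.001]]
wrist_force: [-0.4, -0.1, 0.3]
gripper_width: 0.0304
t 1.05 press xyz -0.34893476948811725 -0.5301976940954989 0.34766763154588 F [-0.3 -0.2  0.3] w 0.030401853362302226
rotvec tool deg [ 0.08  1.64 -0.26]
shift tool [-0.6237  0.0302  0.2309]
```

```bash
python3 -m jog '[[[-0.044,0,0.017,0,1.6,0],[-0.044,0,0.017,0,0,0],[-0.044,0,0.017,0,0,0],[-0.044,0,0.017,0,0,0],[-0.044,0,0.017,0,0,0],[-0.044,0,0.017,0,0,0],[-0.044,0,0.017,0,0,0],[-0.044,0,0.017,0,0,0]]]' >/dev/null; python3 st.py -.136 .1 .32
```

```text
t 1.85 press xyz -0.20731964304345532 -0.17136915961612453 0.3450299060863228 F [ 1.4 -0.   0.6] w 5.1467680467393994e-05
rotvec tool deg [ 0.25 -2.53 -0.53]
shift tool [-0.274   0.0272  0.0594]
```

```bash
python3 -m jog '[[[-0.044,0,0.01,0,-2.5,0],[-0.044,0,0.01,0,0,0],[-0.044,0,0.01,0,0,0],[-0.044,0,0.01,0,0,0],[-0.044,0,0.01,0,0,0],[-0.03,0,0.01,0,0,0],[-0.02,0,0,0,0,0],[0,0,0,0,0,0]]]' >/dev/null; python3 st.py -.136 .1 .32
```

```text
t 2.65 press xyz -0.14299443067522122 0.11533786036911878 0.34461102478625555 F [ 0.4 -0.9 -0.1] w 0.0006718040906503397
rotvec tool deg [ 0.41 -1.29 -0.61]
shift tool [0.0154 0.0244 0.0075]
```

```bash
python3 -m jog '[[[0.015,0.012,0.007,0,-1.3,-0.5],[0,0,0,0,0,0],[0,0,0,0,0,0]]]' >/dev/null; python3 st.py -.136 .1 .31
python3 - <<'E'
from h import *
s=bot.sense()
for n in ("top","scene","wrist"):
    f=optics.grab_frame(n); im=f["pixels"][:,:,::-1].copy()
    u,v=proj(f,s["eef_pos"],s); print(n,u,v)
    cv2.circle(im,(int(u),int(v)),1,(0,0,255),-1)
    u0,v0=int(min(max(u-60,0),392)),int(min(max(v-60,0),264))
    c=im if n=="wrist" else cv2.resize(im[v0:v0+120,u0:u0+120],None,fx=4,fy=4)
    cv2.imwrite(f"pics/{n}1.png",c)
E
```

```text
t 2.95 press xyz -0.1367710139182616 0.09935937316586026 0.3318893686977342 F [ 0.5 -0.   0.5] w 0.0003136532588169709
rotvec tool deg [ 0.46 -0.32 -0.07]
shift tool [-0.0006  0.0219  0.0009]
top 215.2231685572861 194.50287179650365
scene 264.1364395406244 138.7835953592974
wrist 253.52791659074666 228.57149946961974
```

View pics/scene1.png

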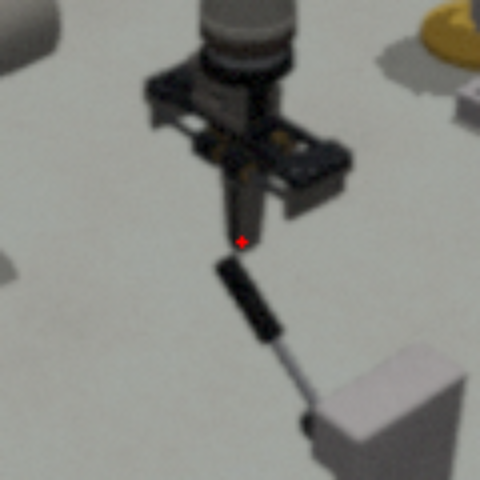

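View pics/wrist1.png

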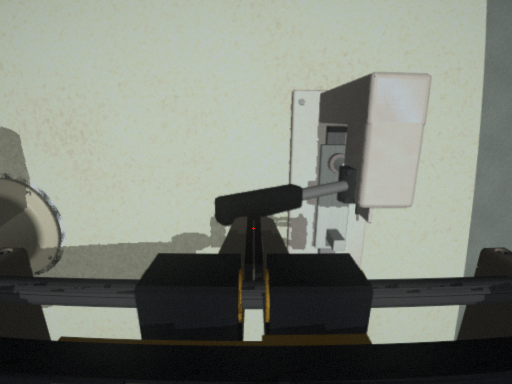

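Run:
```python
from h import *
C=np.array([.6483,-.024,0]); a=-.099
X=np.array([np.cos(a),np.sin(a),0]);Y=np.array([-np.sin(a),np.cos(a),0])
s=bot.sense(); f=optics.grab_frame("wrist"); Z=np.array([0,0,1])
for y in (.1,.095,.105):
  for r in (.0825,.1675):
    print(y,r,proj(f,C+X*(-.03-r*np.cos(.61))+Y*y+Z*(.205+r*np.sin(.61)),s))
hsv=cv2.cvtColor(f["pixels"],cv2.COLOR_RGB2HSV)
m=(f["pixels"].max(2)<50).astype(np.uint8); m[:180]=0;m[222:]=0; m[:,:205]=0; m[:,305:]=0
r,c=np.nonzero(m); print(c.min(),c.max(),[ (k,r[c==k].min(),r[c==k].max()) for k in range(220,300,12) if (c==k).any()])
```

```text
0.1 0.0825 (np.float64(294.86143763504043), np.float64(195.38692348473987))
0.1 0.1675 (np.float64(214.8132235649736), np.float64(212.53472387234882))
0.095 0.0825 (np.float64(294.6760806307311), np.float64(200.3864508817907))
0.095 0.1675 (np.float64(215.0764235658741), np.float64(218.51375593618616))
0.105 0.0825 (np.float64(295.0470393132483), np.float64(190.33736452207896))
0.105 0.1675 (np.float64(214.54887878180892), np.float64(206.47984548083136))
216 301 [(220, np.int64(197), np.int64(221)), (232, np.int64(195), np.int64(221)), (244, np.int64(193), np.int64(216)), (256, np.int64(191), np.int64(221)), (268, np.int64(189), np.int64(214)), (280, np.int64(187), np.int64(211)), (292, np.int64(185), np.int64(208))]
```

The bar's centre line in the wrist view (rows about 196–209) matches press y = 0.100. Pressing down now.

```bash
python3 -m jog '[[[0,0.015,0,0,0,0],[0,0.012,0,0,0,0],[0,0.01,0,0,0,0],[0,0.01,-0.003,0,0,0],[0,0.01,-0.003,0,0,0]]]' >/dev/null; python3 st.py -.15 .1 .187
```

```text
t 3.65 press xyz -0.14195068967454544 0.0999317184200288 0.27466742163287977 F [-0.7 -0.5  8. ] w 0.00028013549981967495
rotvec tool deg [ 0.06 -0.28 -0.09]
shift tool [ 0.0001  0.0877 -0.008 ]
```

Contact at about 8 N. Continuing down.

```bash
python3 -m jog '[[[0,0.012,-0.002,0,0,0],[0,0.012,-0.002,0,0,0],[0,0.012,-0.002,0,0,0],[0,0.012,-0.002,0,0,0],[0,0.012,-0.001,0,0,0]]]' >/dev/null; python3 st.py -.15 .1 .187
```

```text
t 4.15 press xyz -0.1530677641685051 0.10042031555722725 0.21963163348555714 F [-5.6 -1.3 13.5] w 0.00048649242503867514
rotvec tool deg [-0.01 -0.21 -0.04]
shift tool [0.0004 0.0326 0.0031]
```

```bash
python3 -m jog '[[[0,0.01,0,0,0,0],[0,0.01,0.001,0,0,0],[0,0.008,0.001,0,0,0]]]' >/dev/null; python3 st.py -.15 .1 .187
```

```text
t 4.45 press xyz -0.15341698958057104 0.10045945579606176 0.19548365356509184 F [-8.3 -1.1 16.6] w 0.0007371222512092623
rotvec tool deg [ 0.15 -0.15  0.04]
shift tool [0.0004 0.0085 0.0034]
```

```bash
python3 -m jog '[[[0,0.006,0,0,0,0],[0,0.006,0,0,0,0]]]' >/dev/null; python3 st.py -.15 .1 .187
```

```text
t 4.65 press xyz -0.1525667576480867 0.10043195826541322 0.18760432080393305 F [-6.4 -0.8 16.7] w 0.0005094036863598361
rotvec tool deg [-0.08 -0.12  0.09]
shift tool [0.0004 0.0006 0.0026]
```

```bash
python3 -m jog '[[[0,0.005,0,0,0,0],[0,0.004,0,0,0,0]]]' >/dev/null; python3 st.py -.15 .1 .183
```

```text
t 4.85 press xyz -0.15176835020008472 0.10042332704631539 0.18309472145586247 F [-7.  -0.5 19.8] w 0.00039810062859734564
rotvec tool deg [-0.29 -0.09  0.13]
shift tool [0.0004 0.0001 0.0018]
```

```bash
python3 -m jog '[[[0,0.004,0,0,0,0],[0,0.003,0,0,0,0]]]' >/dev/null; python3 st.py -.15 .1 .183
```

```text
t 5.05 press xyz -0.15171659929928816 0.10045540554548646 0.18304025948869534 F [-10.6  -0.9  19.4] w 0.0004515034212187964
rotvec tool deg [-0.38 -0.04  0.2 ]
shift tool [0.0005 0.0001 0.0017]
```

```bash
python3 -m jog '[[[0,0.01,0,0,0,0],[0,0.01,0,0,0,0]]]' >/dev/null; python3 st.py -.15 .1 .183
python3 - <<'E'
from h import *
for n in ("scene",):
    f=optics.grab_frame(n); im=f["pixels"][:,:,::-1]
    cv2.imwrite("pics/down.png",cv2.resize(im[130:270,210:340],None,fx=4,fy=4,interpolation=cv2.INTER_CUBIC))
E
python3 st.py
```

```text
t 5.25 press xyz -0.15131045490690617 0.10051757738626771 0.1821554505826066 F [-35.3  -4.1  67.2] w 0.00036863747599832626
rotvec tool deg [-0.5   0.09  0.35]
shift tool [ 0.0005 -0.0008  0.0013]
t 5.3 press xyz -0.15134941096389823 0.10049708594753097 0.1822464551376713 F [-32.7  -3.6  61.6] w 0.000565067651313675
rotvec tool deg [-0.51  0.09  0.36]
```

View pics/down.png

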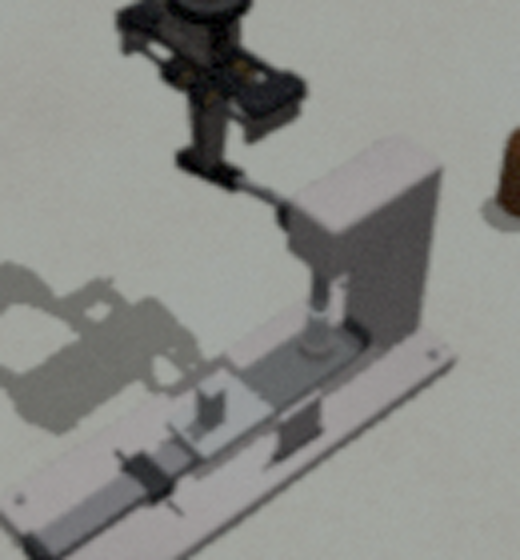

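The lever sits below level with the fingertips on the grip, and the force rose to 67 N without travel, so it is on its stop. Easing it up slowly.

```bash
python3 -m jog '[[[0,-0.002,0,0,0,0],[0,-0.005,-0.001,0,0,0],[0,-0.005,0,0,0,0],[0,-0.006,0,0,0,0],[0,-0.006,0,0,0,0],[0,-0.006,0,0,0,0],[0,-0.006,0,0,0,0],[0,-0.006,0,0,0,0]]]' >/dev/null; python3 st.py
```

```text
t 6.1 press xyz -0.1486733713656948 0.10037903616381286 0.242895769874659 F [ 4.9 -0.7  5.8] w 0.0005076921606099404
rotvec tool deg [-1.79  0.19  0.58]
```

```bash
python3 -m jog '[[[0,-0.006,0,0,0,0],[0,-0.006,0.001,0,0,0],[0,-0.006,0.001,0,0,0],[0,-0.006,0.001,0,0,0],[0,-0.006,0.002,0,0,0],[0,-0.006,0.002,0,0,0],[0,-0.006,0.002,0,0,0],[0,-0.006,0.002,0,0,0]]]' >/dev/null; python3 st.py
```

```text
t 6.9 press xyz -0.13208406712618379 0.10057222502420396 0.29760586812190365 F [-0.8 -0.7  0.3] w 0.0006264301827746593
rotvec tool deg [-3.12  0.12  0.57]
```

```bash
python3 -m jog '[[[0,-0.01,0,-3,0,0.5],[0.02,-0.01,0.01,0,0,0],[0.03,0,0.03,0,0,0],[0.03,0,0.03,0,0,0],[0.03,0,0.03,0,0,0],[0,0,0,0,0,0]]]' 0 30 >/dev/null; python3 st.py 0 -.031 .16
python3 - <<'E'
from h import *
s=bot.sense()
for n in ("scene","wrist","top"):
    f=optics.grab_frame(n); im=f["pixels"][:,:,::-1]
    if n=="scene": im=cv2.resize(im[110:270,200:340],None,fx=3.7,fy=3.7,interpolation=cv2.INTER_CUBIC)
    cv2.imwrite(f"pics/{n}2.png",im)
E
```

```text
t 7.5 press xyz -0.03637091176945236 -0.010050672748038019 0.3123079418230648 F [ 0.3  0.8 -0.3] w 0.046820470787884934
rotvec tool deg [ 1.39  0.41 -0.14]
shift tool [0.0216 0.1513 0.0399]
```

View pics/scene2.png

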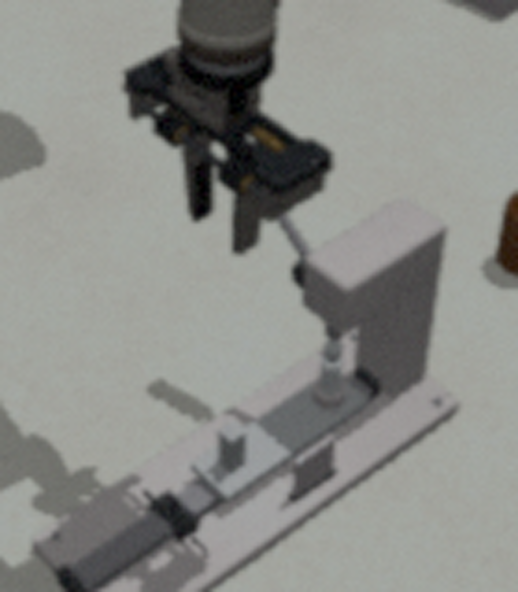

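View pics/wrist2.png

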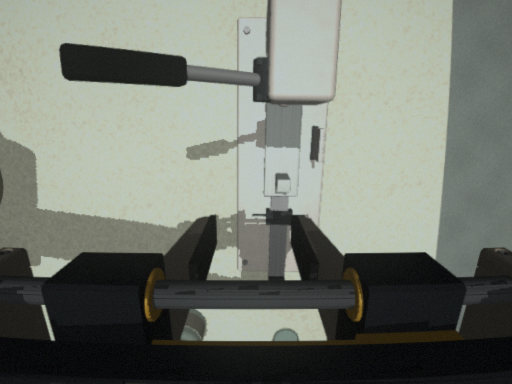

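The lever is back up in both views, and the stopper can be checked later. In the wrist view the post is near (283,185) and the notch plates near (279,216). Zooming in to measure.

Run:
```python
from h import *
import pickle
s=bot.sense(); f=optics.grab_frame("wrist"); pickle.dump((s,f),open("w.pkl","wb"))
im=f["pixels"][150:240,230:330][:,:,::-1]
cv2.imwrite("pics/w2z.png",cv2.resize(im,None,fx=6,fy=6,interpolation=cv2.INTER_CUBIC))
```

```text
(no output)
```

View pics/w2z.png

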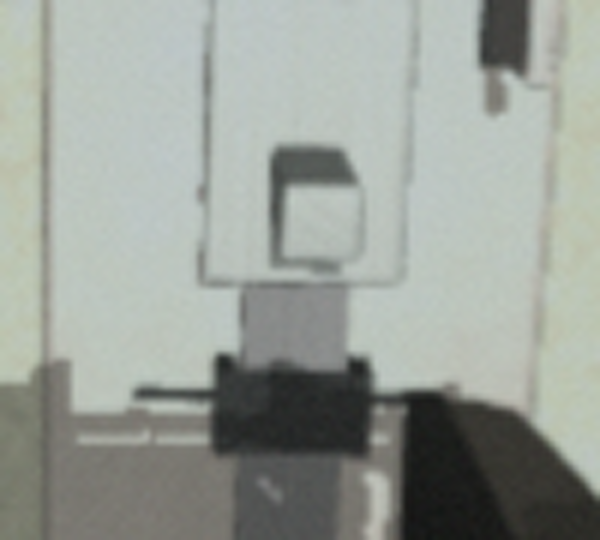

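Run:
```python
from h import *
import pickle; s,f=pickle.load(open("w.pkl","rb"))
C=np.array([.6483,-.024,0]); a=-.099
X=np.array([np.cos(a),np.sin(a),0]);Y=np.array([-np.sin(a),np.cos(a),0])
for n,u,v,z in (("postTL",284,184,.098),("postTR",362,184,.098),("postBR",362,264,.098),("postBL",282,260,.098),("ridge +y edge",292,368,.036),("ridge -y edge",292,453,.036),("line L z.02",170,393,.02),("line R z.02",400,397,.02),("line L z.034",170,393,.034),("plate end L",202,282,.048),("plate end R",402,282,.048),("base left edge top",45,200,.02),("base right",560,80,.02),("base right low",540,350,.02)):
    p=plane(f,230+u/6-.4,150+v/6-.4,z,s); e=p-C; print(n,np.round([e@X,e@Y],4))
```

```text
postTL [-0.0082 -0.0204]
postTR [ 0.0107 -0.0201]
postBR [ 0.0117 -0.0402]
postBL [-0.008  -0.0396]
ridge +y edge [ 0.0004 -0.0888]
ridge -y edge [ 0.0013 -0.1152]
line L z.02 [-0.0349 -0.103 ]
line R z.02 [ 0.0346 -0.103 ]
line L z.034 [-0.0349 -0.0979]
plate end L [-0.0265 -0.0598]
plate end R [ 0.0291 -0.0589]
base left edge top [-0.0725 -0.0437]
base right [ 0.0756 -0.0058]
base right low [ 0.0758 -0.0873]
```

Post is at press (0.0015, -0.030) and the notch at y about -0.1025, so about 72 mm of travel. Approaching.

```bash
python3 -m jog '[[[0.01,0.02,0.018,1.4,0.4,0],[0.01,0.03,0.018,0,0,0],[0,0.04,0,0,0,0],[0,0.04,0,0,0,0],[0,0,0,0,0,0]]]' >/dev/null; python3 st.py .0015 -.030 .064
```

```text
t 8.2 press xyz -0.0032090289233787815 -0.017966804022216176 0.18635177478589426 F [-1.1  0.3 -0.9] w 0.09207451916048957
rotvec tool deg [-0.58  0.79 -0.22]
shift tool [0.0126 0.1223 0.0033]
```

```bash
python3 -m jog '[[[0.0126,0.01,0.0035,-0.6,0.8,-0.2],[0,0.03,0,0,0,0],[0,0.03,0,0,0,0],[0,0.02,0,0,0,0],[0,0,0,0,0,0]]]' >/dev/null; python3 st.py .0015 -.030 .064
```

```text
t 8.7 press xyz 0.006630599752208728 -0.03156859161330734 0.10593492965402042 F [0.1 0.9 0.1] w 0.0920753483783458
rotvec tool deg [-0.79  0.05  0.22]
shift tool [-0.0017  0.0419 -0.0057]
```

```bash
python3 -m jog '[[[-0.0015,0.015,-0.0057,-0.8,0,0.2],[0,0.015,0,0,0,0],[0,0.007,0,0,0,0],[0,0,0,0,0,0]]]' >/dev/null; python3 st.py .0015 -.030 .064
```

```text
t 9.1 press xyz 0.004867890456849744 -0.031107037654021518 0.07271731976514141 F [0.7 0.2 0.8] w 0.09170192524204678
rotvec tool deg [-0.44  0.03  0.12]
shift tool [-0.0011  0.0087 -0.0034]
```

```bash
python3 -m jog '[[[-0.001,0.008,-0.003,-0.4,0,0],[0,0,0,0,0,0]]]' >/dev/null; python3 st.py .0015 -.030 .064
python3 - <<'E'
from h import *
f=optics.grab_frame("wrist"); cv2.imwrite("pics/w3.png",f["pixels"][:,:,::-1])
E
```

```text
t 9.3 press xyz 0.002159493564227521 -0.030109318584717593 0.06474690171204527 F [ 0.5 -0.1 -0.4] w 0.09191769284465401
rotvec tool deg [-0.06  0.03  0.13]
shift tool [-0.0001  0.0007 -0.0007]
```

View pics/w3.png

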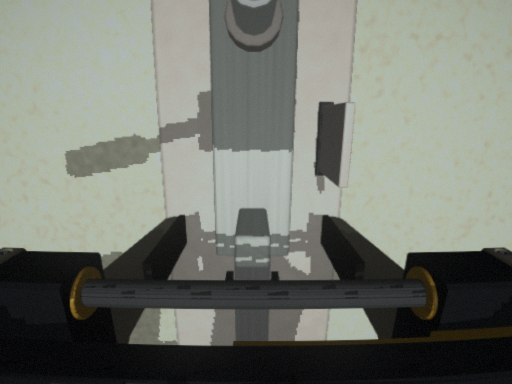

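The post sits centred between the open fingers, at about (252,235). Closing on it with 25 N.

```bash
python3 -m jog '[[[0,0,0,0,0,0],[0,0,0,0,0,0],[0,0,0,0,0,0],[0,0,0,0,0,0],[0,0,0,0,0,0],[0,0,0,0,0,0],[0,0,0,0,0,0],[0,0,0,0,0,0]]]' 1 30 >/dev/null; python3 st.py .0015 -.1025 .064
```

```text
t 10.15 press xyz 0.00425326219467337 -0.03049714137695758 0.06755647999607187 F [-0.4  0.   0.4] w 0.03001702761928651
rotvec tool deg [-0.36  0.03  0.18]
shift tool [ 0.072   0.0038 -0.0028]
```

```bash
python3 -m jog '[[[0,0,0,0,0,0],[0,0,0,0,0,0],[0,0,0,0,0,0],[0,0,0,0,0,0]]]' >/dev/null; python3 st.py .0015 -.1025 .064
```

```text
t 10.55 press xyz 0.001326453564056132 -0.030448723354388498 0.06734223935187414 F [-0.8  0.2  0.4] w 0.019756670619159113
rotvec tool deg [ 0.08 -0.02  0.16]
shift tool [0.072  0.0035 0.0002]
```

Held: width 19.8 mm. Sliding along -y now, to about 20 mm before the notch.

```bash
python3 -m jog '[[[0.008,0.001,0,0,0,0],[0.008,0.001,0,0,0,0],[0.008,0.001,0,0,0,0],[0.008,0,0,0,0,0],[0.007,0,0,0,0,0],[0.006,0,0,0,0,0],[0,0,0,0,0,0]]]' >/dev/null; python3 st.py .0015 -.1025 .064
```

```text
t 11.25 press xyz 0.0010133106524682848 -0.07686825414749383 0.06734349267650129 F [-2.7 -1.3  1.6] w 0.01978728068766152
rotvec tool deg [0.16 0.02 0.06]
shift tool [0.0256 0.0034 0.0005]
```

```bash
python3 -m jog '[[[0.005,0,0,0,0,0],[0.004,0,0,0,0,0],[0,0,0,0,0,0]]]' >/dev/null; python3 st.py .0015 -.1025 .064;  python3 -m jog '[[[0.004,0,0,0,0,0]]]' >/dev/null; python3 st.py .0015 -.1025 .064;  python3 -m jog '[[[0.004,0,0,0,0,0]]]' >/dev/null; python3 st.py .0015 -.1025 .064
```

```text
t 11.55 press xyz 0.0009789576143414826 -0.08648184516018866 0.06735754533558272 F [-2.8  0.5  2.4] w 0.019706977572288176
rotvec tool deg [0.17 0.03 0.06]
shift tool [0.016  0.0034 0.0005]
t 11.65 press xyz 0.0009388260839204114 -0.09010355042664486 0.06733973136523926 F [-2.5  1.3  2.5] w 0.01979851482105939
rotvec tool deg [0.18 0.05 0.03]
shift tool [0.0124 0.0033 0.0006]
t 11.75 press xyz 0.0009169184977024355 -0.0919704920931162 0.06734705024322843 F [-2.1 10.3  3.8] w 0.019635412915173733
rotvec tool deg [ 0.19  0.05 -0.21]
shift tool [0.0105 0.0033 0.0006]
```

The ridge climb (10 N) starts at about -0.091, which puts the notch near -0.103. Small steps from here.

```bash
for i in 1; do python3 -m jog '[[[0.003,0,0,0,0,0]]]' >/dev/null; python3 st.py; python3 -m jog '[[[0.003,0,0,0,0,0]]]' >/dev/null; python3 st.py;python3 -m jog '[[[0.003,0,0,0,0,0]]]' >/dev/null; python3 st.py; done | grep press
```

```text
t 11.85 press xyz 0.0009159978171530906 -0.09357473252913419 0.06736085227853192 F [-2.5  6.3  2.5] w 0.019869004979143828
t 11.95 press xyz 0.0008984404657615074 -0.09512014868145421 0.06734736626983813 F [-2.   4.5  2.4] w 0.01936469588214149
t 12.05 press xyz 0.0008779109498814915 -0.09737433629146607 0.067323561645708 F [-3.4  2.9  2.2] w 0.020069472853698412
```

```bash
(python3 -m jog '[[[0.002,0,0,0,0,0]]]' >/dev/null; python3 st.py; python3 -m jog '[[[0.002,0,0,0,0,0]]]' >/dev/null; python3 st.py; python3 -m jog '[[[0,0,0,0,0,0]]]' >/dev/null; python3 st.py) | grep press
```

```text
t 12.15 press xyz 0.0008889743428491132 -0.0996747909074206 0.06735033735824837 F [-3.4 -0.1  2.1] w 0.0195737707097527
t 12.25 press xyz 0.0008625720413730525 -0.1026554494419712 0.06732329331874862 F [-2.7  2.6  2.6] w 0.019695200922201173
t 12.35 press xyz 0.0008385490109483414 -0.10313468350885137 0.06730893471186686 F [-3.   1.2  1.9] w 0.01979614222567169
```

```bash
(python3 -m jog '[[[0.0015,0,0,0,0,0]]]' >/dev/null; python3 st.py; python3 -m jog '[[[0.0015,0,0,0,0,0]]]' >/dev/null; python3 st.py;) | grep press
```

```text
t 12.45 press xyz 0.0008489216662492082 -0.10380302054916714 0.06732259855713457 F [-2.1  7.3  3.4] w 0.019757179943231687
t 12.55 press xyz 0.0008141677906517792 -0.10385642378041852 0.06727753647638733 F [-3.6  6.9  3.6] w 0.01992949026588492
```

Resistance rises past -0.1035, the far slope. Backing off to find the other side of the valley.

```bash
(python3 -m jog '[[[-0.001,0,0,0,0,0]]]' >/dev/null; python3 st.py; python3 -m jog '[[[-0.001,0,0,0,0,0]]]' >/dev/null; python3 st.py;python3 -m jog '[[[-0.0015,0,0,0,0,0]]]' >/dev/null; python3 st.py;python3 -m jog '[[[-0.0015,0,0,0,0,0]]]' >/dev/null; python3 st.py) | grep press
```

```text
t 12.65 press xyz 0.0008571368914658691 -0.10306762264054464 0.06732399755411297 F [-3.7 -1.7  1.5] w 0.019812353113771542
t 12.75 press xyz 0.0008377716532241861 -0.10288127360307263 0.06730317240407441 F [-2.9 -2.3  1.5] w 0.02025544852314423
t 12.85 press xyz 0.0008492873703136369 -0.10260859819127692 0.06732470887856974 F [-3.2 -5.1  0.5] w 0.01975448902292225
t 12.95 press xyz 0.0008902791967113958 -0.10252742229264859 0.06736314062473 F [-2.5 -6.5  1.4] w 0.020074181284671234
```

The force reverses sign between -0.1039 (+7 N) and -0.1025 (-6.5 N), so the ball is seated at about -0.1031. Relaxing to the centre and checking lever and stopper.

```bash
python3 -m jog '[[[0.0006,0,0,0,0,0],[0,0,0,0,0,0],[0,0,0,0,0,0],[0,0,0,0,0,0],[0,0,0,0,0,0]]]' >/dev/null; python3 st.py
python3 - <<'E'
from h import *
s=bot.sense()
f=optics.grab_frame("scene"); im=f["pixels"][:,:,::-1]
cv2.imwrite("pics/s4.png",cv2.resize(im[120:270,200:340],None,fx=3.9,fy=3.9,interpolation=cv2.INTER_CUBIC))
f=optics.grab_frame("wrist"); cv2.imwrite("pics/w4.png",f["pixels"][:,:,::-1])
f=optics.grab_frame("top"); cv2.imwrite("pics/t4.png",cv2.resize(f["pixels"][120:250,100:400,::-1],None,fx=2.6,fy=2.6,interpolation=cv2.INTER_CUBIC))
E
python3 st.py
```

```text
t 13.45 press xyz 0.0008668966213154383 -0.10313649594068224 0.06733244971559857 F [-3.8 -1.7  2.2] w 0.019599489702013806
rotvec tool deg [ 0.19  0.03 -0.4 ]
t 13.6 press xyz 0.0008548325991676925 -0.10312962452714733 0.06730609063282399 F [-2.9 -1.1  1.9] w 0.020025502235858115
rotvec tool deg [ 0.19  0.03 -0.4 ]
```

View pics/s4.png

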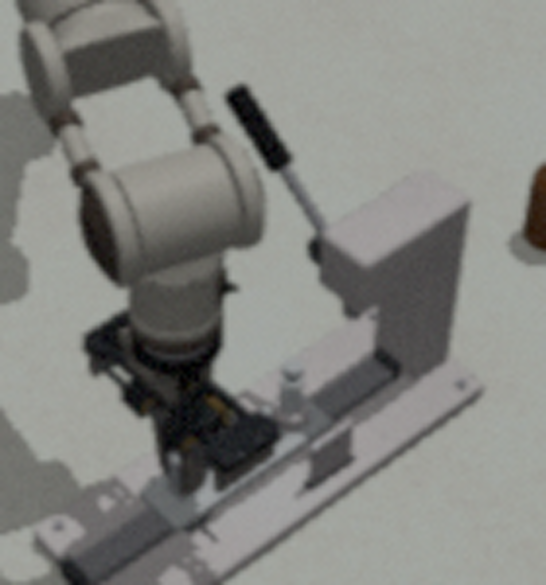

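View pics/w4.png

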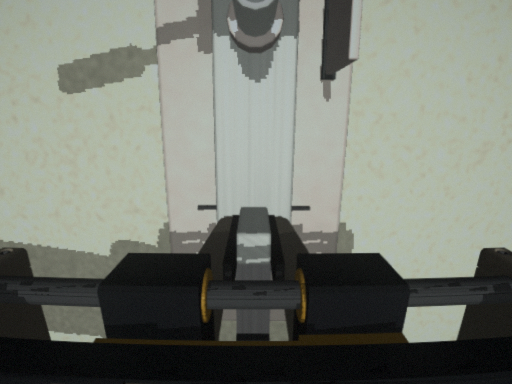

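View pics/t4.png

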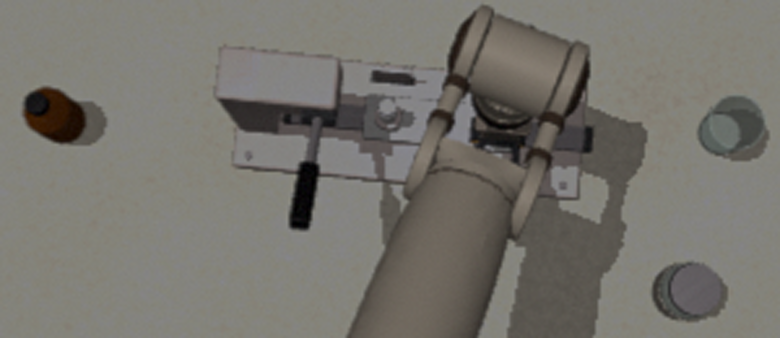

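The lever is up, the vial is clear of the press head, the fingers hold the post, and the bystanders are where they were. One last check: the notch marks at (207,207) and (301,207) in the wrist view.

```bash
python3 - <<'E'
from h import *
C=np.array([.6483,-.024,0]); a=-.099
X=np.array([np.cos(a),np.sin(a),0]);Y=np.array([-np.sin(a),np.cos(a),0])
s=bot.sense(); f=optics.grab_frame("wrist")
for u in (207,301):
    e=plane(f,u,207.5,.02,s)-C; print(np.round([e@X,e@Y],4))
f=optics.grab_frame("scene"); cv2.imwrite("pics/vial.png",cv2.resize(f["pixels"][205:240,255:300,::-1],None,fx=12,fy=12,interpolation=cv2.INTER_CUBIC))
E
python3 st.py
```

```text
[-0.0385 -0.1038]
[ 0.0408 -0.1037]
t 13.7 press xyz 0.0008582600216165746 -0.1031280026177688 0.06732810754700963 F [-3.6 -1.2  2.2] w 0.019997392400946692
rotvec tool deg [ 0.19  0.03 -0.4 ]
```

View pics/vial.png

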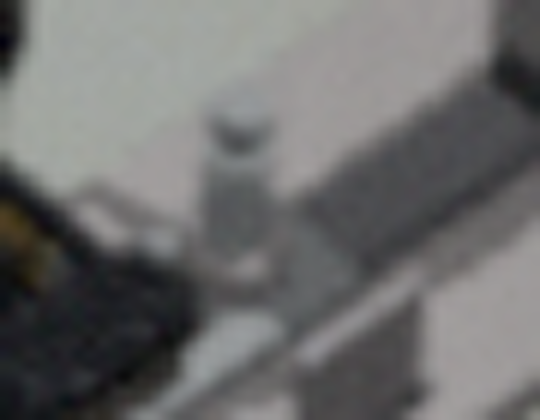

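The notch marks read y = -0.1038 against -0.1031 for the post, so they agree. The vial crop shows the stopper cap, but is too coarse to measure how far in it is. Handing in.

```bash
python3 -c "
from rig import bot
print(bot.close_job())"
```

```text
the job is handed in; nothing more can be done
None
```

I handed the job in with the vial pressed and the slide in its notch, still held by the post; no verdict was reported. I could not measure how far the stopper went in, because the picture of the vial is too coarse. That it is home rests on the lever having reached its stop.

- **Lever:** I pushed it down with closed fingertips until the force jumped to 67 N with no further travel. I then eased it up with the fingertips following it. They rose about 75 mm/s on average, but faster than I commanded at first (61 mm in 0.8 s against 43 mm). The lever's own speed was not measured. The later pictures show it fully raised.
- **Slide:** I gripped the post (width about 20 mm, grip set to 30 N) and moved it about 73 mm along the rail, over the first ridge (about 10 N).
- **Notch:** The force along the rail was +7 N at y = -103.9 mm and -6.5 N at -102.5 mm, so the ball sits between those points. The slide finished at -103.1 mm, with the notch marks measured at -103.8 mm in the wrist camera.
- **Bystanders:** The bottle, beaker and jar look unmoved in the top view. Total time was about 14 s.

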